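Set the concentric airflow ring and heat knob of a hot-air rework station

TASK

Set up the hot-air rework station for the next board. First turn the outer ring of its concentric control until the ring's lug points at the small triangular mark, leaving the inner knob as it is; then turn the inner knob until its nose points at the small round mark, leaving the ring on its mark. Do not disturb anything else on the bench.

Things in the scene. Friction and masses are not known exactly. Their poses are not given: they have to be found in the camera images.
- knob_axis (a point): The vertical axis of the concentric control, where it meets the flat top of the station (65 mm above the bench). The station is a low grey box fixed to the bench, 230 mm (its x) by 310 mm (its y) and 65 mm high; this point's axes are the station's: x and y level, z up. The box reaches 115 mm from the axis to -x, to +x and to -y, and 195 mm to +y. A darker grey round dial face, radius 98 mm, surrounds the axis.
- air_ring (a joint): Angle (rad) of the outer ring about the vertical axis, counter-clockwise from above positive; 0 when the lug points along the station's +x, so it is the direction of the lug in the station's frame. Free travel -0.4 to 3.0. It stays where it is left and needs about 0.07 N m to turn (about 1.1 N on the lug).
- lug_tip (a point): Tip of the outer ring's lug, 70 mm from the axis and 8 mm above the station's top. The ring is a bare metal disc, radius 41 mm, 16 mm high, standing on the station's top; the lug is a straight radial bar on its rim, from 41 to 70 mm from the axis, 10 mm wide and 16 mm high, whose underside is at the station's top.
- heat_knob (a joint): Angle (rad) of the inner knob about the same axis, counter-clockwise from above positive; 0 when its nose points along the station's +x. Free travel -3.0 to 0.4. It stays where it is left and needs about 0.04 N m to turn (about 1.4 N on the nose).
- nose_tip (a point): Tip of the inner knob's nose, 36 mm from the axis and 36 mm above the station's top (half-way up the nose). The black knob stands over the ring: a round hub of radius 16 mm with its underside 24 mm and its top 46 mm above the station's top, and one straight radial nose out to 36 mm from the axis, 10 mm wide, from 27 to 45 mm above the station's top, with a thin white line along it. Under the nose there is an 11 mm gap down to the ring (16 mm high).
- air_target (a point): Where the lug's tip must come: 70 mm from the axis, on the line from the axis to the triangular mark, 8 mm above the station's top. The mark is a flat white triangle, 16 mm long, 14 mm wide, under 2 mm high, lying on the dial face 76 to 92 mm from the axis with its point towards the axis. At the start it lies clockwise of the lug, 35 to 125 degrees on.
- heat_target (a point): Where the tip of the nose must come: 36 mm from the axis, on the line from the axis to the round mark, 36 mm above the station's top. The mark is a flat white disc, 12 mm across, under 2 mm high, lying on the dial face with its centre 84 mm from the axis. At the start it lies counter-clockwise of the nose, 35 to 125 degrees on.
- nozzle: Loose steel air nozzle standing on the station's top 145 to 180 mm from the axis on the +y side: 28 mm across, 38 mm high; origin at the centre of its foot. To be left alone.
- flux: Loose amber bottle, 40 mm across and 85 mm high, standing on the bench close to the station's -y side; origin at the centre of its foot. To be left alone.
- board: Loose green circuit board, 100 x 70 mm, up to 14 mm high, lying on the bench close to the station's +y end; origin at the centre of its underside. To be left alone.
- spool: Loose metal spool, 60 mm across and 50 mm high, standing on the bench; origin at the centre of its foot. To be left alone.
- driver: Loose screwdriver lying on the bench, 170 mm long. To be left alone.
- tip_pot: Loose dark metal pot, 64 mm across and 45 mm high, on the bench; origin at the centre of its foot. To be left alone.
- paste: Loose white jar with a black cap, 50 mm across and 60 mm high, on the bench; origin at the centre of its foot. To be left alone.

How it is judged:
By the outcome, as a careful person would: the job done as asked, in the order asked, and still so for the second after the job is handed in, with the robot touching nothing.
It also fails if it takes over 67 s, if anything falls off the work surface, if the arm or the gripper's body presses on something with over 40 N, if the wrist force passes 120 N, or if a joint passes its speed limit or range.

ROBOT

A 7-joint arm with a two-finger parallel gripper is mounted at the origin on the work surface. World frame = base frame: x ahead of the robot, y to its left, z up, the work surface at z = 0. Lengths are in m, angles in degrees, forces in N, time in s.
With the tool pointing down it reaches from about 0.4 to 0.85 m from the base axis. Payload 4.5 kg.
Tool frame: the origin (TCP) lies at the very end of the fingers, on their centre line; the grasp point (between the pads) lies manip.grasp_offset behind it (manip.grasp_offset is the distance from the TCP to the grasp point, in m); z points along the fingers, y is the line along which they close (so a half turn about z gives the same grasp; the last joint's range is limited). The gripper opens to 88 mm and grips with 3 to 60 N. Pads are 18 mm wide; open, the fingers measure 123 mm over their backs; the gripper's body (75 mm by 187 mm) begins 45 mm behind the grasp point.
Start: joints at [-66.417, 39.483, -11.15, 89.685, 9.013, 51.709, -12.324], TCP at [0.231, 0.581, 0.239] pointing down, gripper open.
Joint ranges: [-172.22, 172.22], [-26.19, 119.32], [-84.43, 86.54], [7.71, 146.69], [-57.33, 237.33], [2.42, 119.75], [-152.13, 152.13]. Speed limits (degrees/s): [147.25, 147.25, 180, 180, 180, 180, 180].

INTERFACE

Orientations are given as [roll, pitch, yaw] about the fixed x, y, z axes, in that order (R = Rz(yaw) Ry(pitch) Rx(roll)).
In Python, from cell import manip gives the robot as it stands.
- The arm moves only by the tool arm_command, never from a script. Its argument "targets" is a list that holds one entry, the list of rows, each a list of 7 numbers: the finger opening in mm, from 0 to 88.1, then the shift along the tool's x, y, z in mm, then the turn, a rotation vector about the tool's x, y, z in rad. A call has 1 to 20 rows; each row shifts and turns the commanded pose from where the row before left it, along the tool's axes as they then stand; what a row does not reach is not made up. A row lasts 1/12 s, in which the tool goes at most 41.7 mm and 7.16 degrees, less where a joint would pass 70% of its speed; a pose out of reach is approached as far as the arm can. A call with a gripper value outside its range is refused whole. The fingers move at their own pace and stop on an object; "squeeze" is the grip in N (left out, the last holds). Time passes only in rows, so rows that do not move let the fingers close. It gives the time, the measured TCP pose, the force, the opening and the grip force at its end, in the units of the state.
- manip.state(): the state, without advancing time (a new reading comes with each control period).
- manip.snapshot(name): name is "scene" or "top" or "wrist"; returns a dict with "color" (384x512x3 uint8, blue, green, red), "vertical_fov" (degrees; the focal length in pixels is half the picture's height over the tangent of half this angle, whatever the lens; pixels are square), "cx", "cy" (the principal point, pixels), "camera_from_world" (4x4, takes a point from world to camera coordinates); the wrist camera has in their place "T_tool_cam" (4x4, takes a point from camera to tool coordinates, whose origin is the TCP and whose axes are the flange's). Camera axes: x right, y up, looking along -z (the intrinsics and any distortion apply to the point x, -y, -z); pixel columns grow to the right and rows downward; lengths in m; the calibration is good to about 2 mm. A picture is of the moment at which its call begins: read the wrist's pose just before it. There is no depth.
- manip.job_done(): hands the job in; it is judged then, once.
The state is a dict: "clock": time; "joint_positions": joint angles; "qvel": joint speeds; "tau": joint torques, N m; "position": TCP position; "ee_rot": TCP orientation; "ft_force": force on the tool from outside, world axes, zero at the start; "wrist_torque": the same for the moment, N m; "width": finger opening in m; "grasp_force": force on a finger pad.
Only numpy, scipy, OpenCV 4.12 (cv2) and the standard library are available. Lean on these libraries where they do the work, as an engineer would, in place of code of your own. Each camera call takes 0.05 s, during which the arm holds its last target. There are 200 camera calls.

## Working session

There is one attempt and no reset: what is moved stays moved. The work goes in short steps, Python scripts to look and compute and a tool call to move; the robot and the scene stay as the last step left them, time stands still between calls to the robot, and variables do not carry over. Pictures are saved under pics/ and viewed, at most 10 in all, crops included, and the job is handed in when it is done.

Besides the shell and the picture viewer there is one more tool, called after "Call:" as name(argument=value, ...), one argument or row to a line, values as JSON. arm_command: Moves the arm, as the interface text tells. Its arguments: {"type":"object","properties":{"targets":{"type":"array"},"squeeze":{"type":"number"}},"required":["targets"]}

```bash
ls; mkdir -p pics; python3 - <<'E'
from cell import manip
import cv2,numpy as np
s=manip.state(); print({k:np.round(v,4) for k,v in s.items()}, manip.grasp_offset)
for n in("top","scene"):
    d=manip.snapshot(n); cv2.imwrite(f"pics/{n}0.png",d["color"]); print({k:v for k,v in d.items() if k!="color"})
a=cv2.imread("pics/top0.png")
E
```

```text
pics
{'clock': np.float64(0.0), 'joint_positions': array([-66.4152,  39.534 , -11.1454,  89.7448,   9.0125,  51.7099,
       -12.3251]), 'qvel': array([ 0.0166,  0.0717,  0.0565, -0.0104, -0.0109,  0.0039, -0.0039]), 'tau': array([ 4.00000e-04, -5.27555e+01, -1.26700e+00, -1.53431e+01,
       -5.27000e-02,  6.40000e-03,  2.00000e-04]), 'position': array([0.2304, 0.5803, 0.2379]), 'ee_rot': array([-1.798934e+02,  7.300000e-03,  1.583562e+02]), 'ft_force': array([ 0.221 , -0.0517, -0.5066]), 'wrist_torque': array([ 0.014 , -0.0273, -0.0151]), 'grasp_force': np.float64(0.0), 'width': np.float64(0.0878)} 0.0187
{'vertical_fov': 48.41859628255869, 'cx': 263.3276167107931, 'cy': 193.13276562617978, 'camera_from_world': array([[ 0.0050902 , -0.99989029,  0.01391056, -0.02710795],
       [ 0.99218685,  0.0067841 ,  0.12457624, -0.57559737],
       [-0.12465694,  0.01316775,  0.99211252, -1.53317398],
       [ 0.        ,  0.        ,  0.        ,  1.        ]])}
{'vertical_fov': 42.237370546908906, 'cx': 261.1860169512936, 'cy': 196.9580206002366, 'camera_from_world': array([[ 7.38004942e-01,  6.74795288e-01, -1.59576761e-04,
        -4.28269801e-01],
       [-4.12900531e-01,  4.51764908e-01,  7.90836026e-01,
         1.74755114e-01],
       [ 5.33724514e-01, -5.83575006e-01,  6.12028067e-01,
        -1.88259891e+00],
       [ 0.00000000e+00,  0.00000000e+00,  0.00000000e+00,
         1.00000000e+00]])}
```

View pics/top0.png

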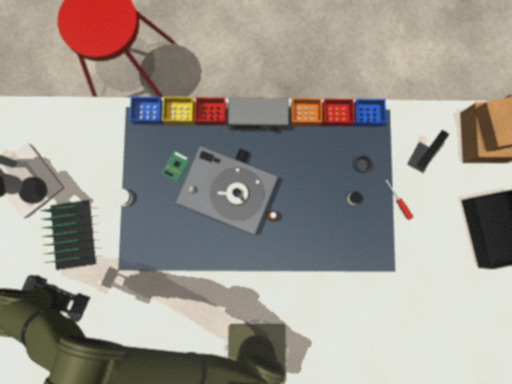

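View pics/scene0.png

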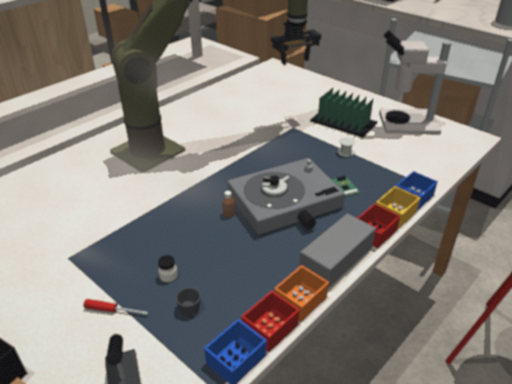

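```bash
cat > h.py <<'E'
import numpy as np,cv2
from scipy.spatial.transform import Rotation as R
from cell import manip
def cam(d,s=None):
    """world_from_camera, f"""
    f=192/np.tan(np.radians(d["vertical_fov"])/2)
    if "camera_from_world" in d: return np.linalg.inv(d["camera_from_world"]),f
    T=np.eye(4);T[:3,:3]=R.from_euler("xyz",s["ee_rot"],degrees=True).as_matrix();T[:3,3]=s["position"]
    return T@d["T_tool_cam"],f
def ray(d,px,z,s=None):
    T,f=cam(d,s);px=np.atleast_2d(px).astype(float)
    v=np.c_[(px[:,0]-d["cx"])/f,-(px[:,1]-d["cy"])/f,-np.ones(len(px))]@T[:3,:3].T
    o=T[:3,3]
    return o+v*((z-o[2])/v[:,2])[:,None]
def proj(d,P,s=None):
    T,f=cam(d,s);q=np.c_[np.atleast_2d(P),np.ones(len(np.atleast_2d(P)))]@np.linalg.inv(T).T
    return np.c_[d["cx"]+f*q[:,0]/-q[:,2],d["cy"]-f*q[:,1]/-q[:,2]]
E
python3 - <<'E'
from h import *
d=manip.snapshot("top");c=d["color"][130:250,160:300]
cv2.imwrite("pics/t1.png",cv2.resize(c,None,fx=5,fy=5,interpolation=cv2.INTER_CUBIC))
print(ray(d,[[237,194]],.08))
print(ray(d,[[204,147],[278,178],[259,234],[177,203]],.065))
w=manip.snapshot("wrist");print(w["T_tool_cam"],w["vertical_fov"],w["cx"],w["cy"])
E
```

```text
[[0.56648287 0.07082269 0.08      ]]
[[ 0.74032427  0.19409606  0.065     ]
 [ 0.62777624 -0.07620224  0.065     ]
 [ 0.4252434  -0.00861793  0.065     ]
 [ 0.53434536  0.28615569  0.065     ]]
[[-1.06458449e-03  9.47653804e-01  3.19297877e-01  8.38039823e-02]
 [ 9.99999296e-01  1.17646773e-03 -1.57534347e-04  6.17645989e-04]
 [-5.24931673e-04  3.19297485e-01 -9.47654389e-01 -1.46063007e-01]
 [ 0.00000000e+00  0.00000000e+00  0.00000000e+00  1.00000000e+00]] 61.01724730064097 259.56429336361094 191.59888730589364
```

View pics/t1.png

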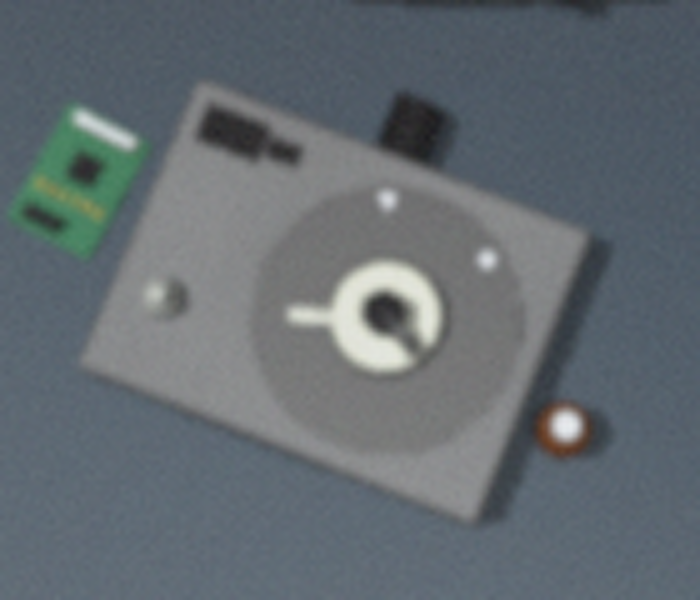

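The top view shows the lug pointing left (station +y) and the nose pointing lower right. The mark at (387,200) lies about 90° clockwise of the lug, so it should be the triangle. The mark at (487,258) should be the round one. I'll move over the dial for a closer look.

Call:
arm_command(
  targets=[
    [[60, -25.4, -18.4, 0, 0, 0, 0], [60, -25.4, -18.4, 0, 0, 0, 0], [60, -25.4, -18.4, 0, 0, 0, 0], [60, -25.4, -18.4, 0, 0, 0, 0], [60, -25.4, -18.4, 0, 0, 0, 0], [60, -25.4, -18.4, 0, 0, 0, 0], [60, -25.4, -18.4, 0, 0, 0, 0], [60, -25.4, -18.4, 0, 0, 0, 0], [60, -25.4, -18.4, 0, 0, 0, 0], [60, -25.4, -18.4, 0, 0, 0, 0], [60, -25.4, -18.4, 0, 0, 0, 0], [60, -25.4, -18.4, 0, 0, 0, 0], [60, -25.4, -18.4, 0, 0, 0, 0], [60, -25.4, -18.4, 0, 0, 0, 0], [60, -25.4, -18.4, 0, 0, 0, 0], [60, -25.4, -18.4, 0, 0, 0, 0], [60, -25.4, -18.4, 0, 0, 0, 0], [60, -25.4, -18.4, 0, 0, 0, 0], [60, -25.4, -18.4, 0, 0, 0, 0], [60, -25.4, -18.4, 0, 0, 0, 0]],
  ],
)

```text
clock: 1.87
position: [0.5675, 0.05, 0.2387]
ee_rot: [-180.0, -0.0, 158.4]
ft_force: [-0.6, 0.4, 0.6]
width: 0.0603
grasp_force: 0.0
```

Call:
arm_command(
  targets=[
    [[30, 0, 0, 0, 0, 0, 0.1194], [30, 0, 0, 0, 0, 0, 0.1194], [30, 0, 0, 0, 0, 0, 0.1194], [30, 0, 0, 0, 0, 0, 0.1194], [30, 0, 0, 0, 0, 0, 0.1194], [30, 0, 0, 0, 0, 0, 0.1194], [30, 0, 0, 0, 0, 0, 0.1194], [30, 0, 0, 0, 0, 0, 0.1194], [30, 0, 0, 0, 0, 0, 0.1194], [30, 0, 0, 0, 0, 0, 0.1194], [30, 0, 0, 0, 0, 0, 0], [30, 0, 0, 0, 0, 0, 0]],
  ],
)

```text
clock: 2.87
position: [0.5668, 0.0517, 0.2386]
ee_rot: [-180.0, 0.0, 90.1]
ft_force: [0.1, 0.2, -0.5]
width: 0.0301
grasp_force: 0.0
```

```bash
python3 - <<'E'
from h import *
import pickle
s=manip.state();d=manip.snapshot("wrist");pickle.dump((s,d),open("w1.pkl","wb"))
cv2.imwrite("pics/w1.png",d["color"]);print(s["joint_positions"],s["position"],s["ee_rot"],s["width"],s["clock"])
E
```

```text
[-12.83507667  35.17394669   4.98906819 100.08223887  -4.04537888
  44.93997545  -5.73885696] [0.56682206 0.051662   0.23856021] [-1.79980210e+02  1.84201610e-02  9.01477016e+01] 0.030114063354747183 2.8667
```

View pics/w1.png

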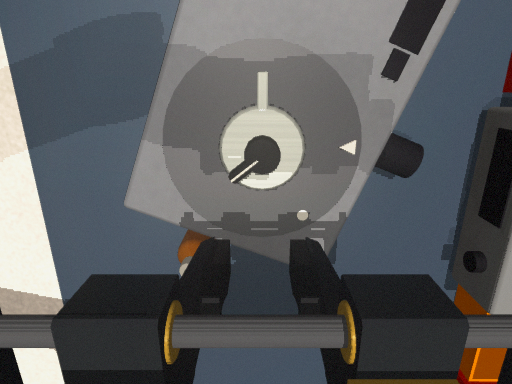

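The wrist view confirms it: lug tip at (263,73), triangle at (347,148), round mark at (302,215), nose at (233,180). Next I'll measure these.

```bash
cat > meas.py <<'E'
from h import *
def measure(s,d,dbg=False):
    im=d["color"].astype(int);m=(im.min(2)>165).astype(np.uint8)
    h0=proj(d,[[.5665,.0708,.081]],s)[0]
    n,l,st,ce=cv2.connectedComponentsWithStats(m)
    out={};ctr=None
    for i in range(1,n):
        if st[i,4]<25: continue
        w=ray(d,[ce[i]],.066,s)[0]; r=np.hypot(*(w[:2]-[.5665,.0708]))
        if r<.12: print("comp",st[i],ce[i],w[:2].round(4),round(r,4))
    return m,l,st,ce
E
python3 - <<'E'
from meas import *
import pickle
s,d=pickle.load(open("w1.pkl","rb"));m,l,st,ce=measure(s,d)
im=d["color"];print(im[170,240],im[80,263],im[148,347],im[180,233],im[165,247],im[155,265])
E
```

```text
comp [ 222   72   80  117 3923] [263.11929646 139.62248279] [0.5699 0.0822] 0.0119
comp [340 140  16  14 116] [349.75862069 146.82758621] [0.6554 0.0752] 0.089
comp [231 161  27  21  62] [243.62903226 170.88709677] [0.5504 0.0505] 0.0259
[61 63 64] [191 210 211] [215 232 238] [212 230 235] [59 61 64] [61 61 65]
```

```bash
cat > meas.py <<'E'
from h import *
from scipy.optimize import least_squares
def ang(v): return np.degrees(np.arctan2(v[1],v[0]))
def measure(s,d,c0=(.5665,.0708),thr=150,fit=True):
    m=(d["color"].min(2)>thr).astype(np.uint8)
    n,l,st,ce=cv2.connectedComponentsWithStats(m)
    c0=np.array(c0);i=1+np.argmax([ (st[k,4] if np.hypot(*(ray(d,[ce[k]],.08,s)[0,:2]-c0))<.03 else 0) for k in range(1,n)])
    cn=max(cv2.findContours((l==i).astype(np.uint8),cv2.RETR_EXTERNAL,cv2.CHAIN_APPROX_NONE)[0],key=len)[:,0]
    P=ray(d,cn,.081,s)[:,:2];c=c0
    if fit:
        P=P[np.hypot(*(P-c).T)<.048];P=P[np.hypot(*(P-c).T)>.034]
        r=least_squares(lambda p:np.hypot(*(P-p[:2]).T)-p[2],[*c,.041],loss="soft_l1",f_scale=.0005);c=r.x[:2];print("axis",c.round(4),"R",r.x[2].round(4))
    ys,xs=np.nonzero(l==i);Q=ray(d,np.c_[xs,ys],.081,s)[:,:2]-c;q=Q[np.hypot(*Q.T)>.048]
    out={"lug":ang(q.mean(0)),"lugtip":np.hypot(*q.T).max()}
    for k in range(1,n):
        if k==i or st[k,4]<20: continue
        w=ray(d,[ce[k]],.0665,s)[0,:2]-c;r=np.hypot(*w)
        if .078<r<.090: out[f"mark{st[k,4]}"]=(ang(w).round(2),r.round(4),tuple(st[k,2:4]))
        ys,xs=np.nonzero(l==k);w=ray(d,np.c_[xs,ys],.1105,s)[:,:2]-c
        if np.hypot(*w.mean(0))<.036:
            u=np.linalg.svd(w-w.mean(0))[2][0];u*=np.sign(u@w.mean(0))
            out[f"nose{st[k,4]}"]=(ang(w.mean(0)).round(2),ang(u).round(2),np.hypot(*w.T).max().round(4))
    return c,out
E
python3 - <<'E'
from meas import *
import pickle
s,d=pickle.load(open("w1.pkl","rb"))
for t in(140,160):print(measure(s,d,thr=t))
E
```

```text
axis [0.5685 0.0762] R 0.0381
(array([0.56849939, 0.07620481]), {'lug': np.float64(89.52282799531608), 'lugtip': np.float64(0.06863237745381329), 'mark127': (np.float64(-0.42), np.float64(0.0867), (np.int32(16), np.int32(14))), 'nose75': (np.float64(-138.78), np.float64(-141.31), np.float64(0.0361)), 'mark88': (np.float64(-59.52), np.float64(0.0846), (np.int32(11), np.int32(10)))})
axis [0.5685 0.0754] R 0.0376
(array([0.56850788, 0.07538283]), {'lug': np.float64(89.82777123402364), 'lugtip': np.float64(0.06872480561572182), 'mark117': (np.float64(-0.05), np.float64(0.0868), (np.int32(16), np.int32(14))), 'nose62': (np.float64(-140.78), np.float64(-141.69), np.float64(0.035)), 'mark20': (np.float64(-57.88), np.float64(0.0806), (np.int32(8), np.int32(3)))})
```

```bash
python3 - <<'E'
from meas import *
import pickle
s,d=pickle.load(open("w1.pkl","rb"))
print(d["color"][150,210:315:2,1],d["color"][180:200,264,1],d["color"][95:115,250,1])
for t in(110,120,130):print(measure(s,d,thr=t))
E
```

```text
[102  97 101  99 101 125 200 202 203 205 203 205 203 206 206 206 206 163
  59  63  64  64  66  64  66  64  65  63  65  63  64  63  64  67  59 203
 211 209 209 207 208 208 208 209 205 205 181 111 100 100  95  98  98] [233 236 236 234 231 234 235 235 164 114 105 117 121 118 120 118 120 120
 119 117] [108 107 109 108 107 111 112 109 108  96  94 114 143 156 166 187 198 204
 206 212]
axis [0.5663 0.0754] R 0.0414
(array([0.5663316 , 0.07540695]), {'lug': np.float64(74.88468610433706), 'lugtip': np.float64(0.20541972933897076), 'mark153': (np.float64(-0.09), np.float64(0.0887), (np.int32(18), np.int32(15))), 'mark24': (np.float64(-16.61), np.float64(0.0851), (np.int32(5), np.int32(10)))})
axis [0.5685 0.0767] R 0.0389
(array([0.56850011, 0.07667434]), {'lug': np.float64(89.92820091789052), 'lugtip': np.float64(0.0682035999993561), 'mark143': (np.float64(-0.89), np.float64(0.0866), (np.int32(18), np.int32(15))), 'nose118': (np.float64(-138.29), np.float64(-140.68), np.float64(0.0419)), 'mark92': (np.float64(-59.75), np.float64(0.085), (np.int32(11), np.int32(10)))})
axis [0.5685 0.0765] R 0.0385
(array([0.56845334, 0.07653614]), {'lug': np.float64(89.8652200177725), 'lugtip': np.float64(0.06834402495243434), 'mark134': (np.float64(-0.78), np.float64(0.0867), (np.int32(17), np.int32(15))), 'nose78': (np.float64(-138.1), np.float64(-141.41), np.float64(0.0363)), 'mark90': (np.float64(-59.6), np.float64(0.085), (np.int32(11), np.int32(10)))})
```

Call:
arm_command(
  targets=[
    [[30, 28, 0.6, 10, 0, 0, 0], [30, 28, 0.6, 10, 0, 0, 0], [30, 28.5, 0.6, 10, 0, 0, 0], [30, 0, 0, 20, 0, 0, 0], [30, 0, 0, 20, 0, 0, 0], [30, 0, 0, 20, 0, 0, 0], [30, 0, 0, 20, 0, 0, 0], [30, 0, 0, 14, 0, 0, 0], [30, 0, 0, 0, 0, 0, 0], [30, 0, 0, 0, 0, 0, 0]],
  ],
)

```text
clock: 3.75
position: [0.5685, 0.1359, 0.1143]
ee_rot: [-179.9, -0.0, 90.0]
ft_force: [0.4, -0.3, 0.3]
width: 0.0299
grasp_force: 0.0
```

```bash
python3 - <<'E'
from h import *
s=manip.state();d=manip.snapshot("wrist");cv2.imwrite("pics/w2.png",d["color"]);print(s["position"],s["ee_rot"],s["width"])
E
```

```text
[0.56848413 0.1358855  0.11427871] [-1.79911823e+02 -3.84794337e-03  9.00229095e+01] 0.02994119412547568
```

View pics/w2.png

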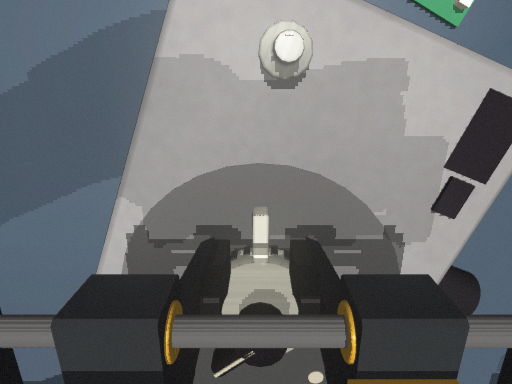

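The lug at column 261 sits centred between the fingertips (231 and 291). I'll descend and grip.

Call:
arm_command(
  targets=[
    [[30, 0, 0, 15, 0, 0, 0], [30, 0, 0, 15, 0, 0, 0], [30, 0, 0, 9, 0, 0, 0], [30, 0, 0, 5, 0, 0, 0], [30, 0, 0, 0, 0, 0, 0], [30, 0, 0, 0, 0, 0, 0]],
  ],
)

```text
clock: 4.3
position: [0.5692, 0.1361, 0.0713]
ee_rot: [180.0, -0.0, 90.0]
ft_force: [0.6, -0.2, 0.2]
width: 0.0299
grasp_force: 0.0
```

Call:
arm_command(
  targets=[
    [[8, 0, 0, 0, 0, 0, 0], [8, 0, 0, 0, 0, 0, 0], [8, 0, 0, 0, 0, 0, 0], [8, 0, 0, 0, 0, 0, 0], [8, 0, 0, 0, 0, 0, 0], [8, 0, 0, 0, 0, 0, 0]],
  ],
  squeeze=6,
)

```text
clock: 4.8
position: [0.5692, 0.1362, 0.0711]
ee_rot: [180.0, -0.0, 89.9]
ft_force: [0.6, -0.3, 3.7]
width: 0.0102
grasp_force: 6.0
```

Call:
arm_command(
  targets=[
    [[8, -0.18, 4.71, 0, 0, 0, 0.0785], [8, -0.18, 4.71, 0, 0, 0, 0.0785], [8, -0.18, 4.71, 0, 0, 0, 0.0785], [8, -0.18, 4.71, 0, 0, 0, 0.0785], [8, -0.18, 4.71, 0, 0, 0, 0.0785], [8, -0.18, 4.71, 0, 0, 0, 0.0785], [8, -0.18, 4.71, 0, 0, 0, 0.0785], [8, -0.18, 4.71, 0, 0, 0, 0.0785], [8, 0, 0, 0, 0, 0, 0]],
  ],
)

```text
clock: 5.55
position: [0.6056, 0.124, 0.0711]
ee_rot: [179.9, -0.1, 53.8]
ft_force: [0.2, 0.7, 3.5]
width: 0.0097
grasp_force: 6.0
```

Call:
arm_command(
  targets=[
    [[8, -0.18, 4.71, 0, 0, 0, 0.0785], [8, -0.18, 4.71, 0, 0, 0, 0.0785], [8, -0.18, 4.71, 0, 0, 0, 0.0785], [8, -0.18, 4.71, 0, 0, 0, 0.0785], [8, -0.18, 4.71, 0, 0, 0, 0.0785], [8, -0.18, 4.71, 0, 0, 0, 0.0785], [8, -0.18, 4.71, 0, 0, 0, 0.0785], [8, -0.18, 4.71, 0, 0, 0, 0.0785], [8, -0.18, 4.71, 0, 0, 0, 0.0785], [8, -0.18, 4.71, 0, 0, 0, 0.0785], [8, -0.18, 4.71, 0, 0, 0, 0.0785], [8, 0, 0, 0, 0, 0, 0], [8, 0, 0, 0, 0, 0, 0]],
  ],
)

```text
clock: 6.63
position: [0.6304, 0.08, 0.0712]
ee_rot: [179.9, -0.2, 4.7]
ft_force: [4.7, -1.6, 2.1]
width: 0.0102
grasp_force: 6.0
```

```bash
python3 - <<'E'
from h import *
s=manip.state();d=manip.snapshot("wrist");cv2.imwrite("pics/w3.png",d["color"]);print(s["position"],s["ee_rot"],s["width"],s["joint_positions"])
E
```

```text
[0.63043717 0.07996579 0.07122473] [179.89919997  -0.21008261   4.66254964] 0.010170432554665355 [-24.57136505  55.73065071  25.01098933  95.71027426 -35.71975667
  36.5207295  -65.24080778]
```

View pics/w3.png

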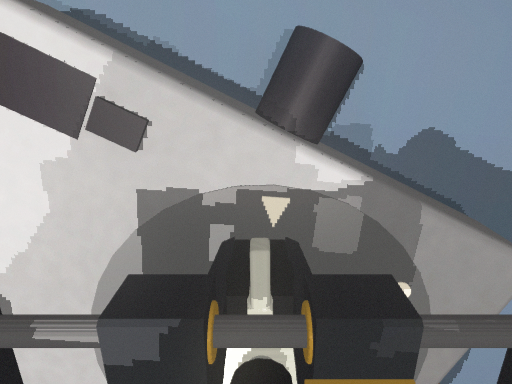

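```bash
python3 - <<'E'
from h import *
s=manip.state();d=manip.snapshot("wrist")
m=(d["color"].min(2)>150).astype(np.uint8);n,l,st,ce=cv2.connectedComponentsWithStats(m)
for k in range(1,n):
    x,y=ce[k]
    if abs(x-275)<12 and abs(y-205)<12:
        w=ray(d,[ce[k]],.0665,s)[0]
        for c in([.5692,.0757],[.5685,.0762]):print(ce[k],st[k],w,np.degrees(np.arctan2(*(w[:2]-c)[::-1])),np.hypot(*(w[:2]-c)))
E
```

```text
[274.97379913 206.78384279] [262 196  28  31 458] [0.65535893 0.07538832 0.0665    ] -0.20726477407742933 0.08615948978993197
[274.97379913 206.78384279] [262 196  28  31 458] [0.65535893 0.07538832 0.0665    ] -0.5354006373311055 0.08686271843854555
```

Call:
arm_command(
  targets=[
    [[8, -0.05, 2.45, 0, 0, 0, 0.041], [8, -0.05, 2.45, 0, 0, 0, 0.041], [8, 0, 0, 0, 0, 0, 0], [8, 0, 0, 0, 0, 0, 0], [8, 0, 0, 0, 0, 0, 0]],
  ],
)

```text
clock: 7.15
position: [0.6306, 0.0758, 0.0712]
ee_rot: [180.0, -0.2, -0.0]
ft_force: [4.6, -2.2, 1.5]
width: 0.0103
grasp_force: 6.0
```

```bash
python3 - <<'E'
from h import *
s=manip.state();d=manip.snapshot("wrist");print(s["position"],s["ee_rot"],s["ft_force"])
m=(d["color"].min(2)>150).astype(np.uint8);n,l,st,ce=cv2.connectedComponentsWithStats(m)
for k in range(1,n):
    if st[k,4]>100 and abs(ce[k][0]-262)<25 and abs(ce[k][1]-215)<50: print(ce[k],st[k])
    if abs(ce[k][0]-262)<15 and abs(ce[k][1]-207)<15 and st[k,4]>100: print(ray(d,[ce[k]],.0665,s))
for r in(245,255,265): print(np.nonzero(m[r,235:285])[0]+235)
E
```

```text
[0.63058373 0.07581617 0.07120667] [ 1.79972887e+02 -2.10656194e-01 -3.47290387e-02] [ 4.62238324 -2.22518687  1.52515439]
[262.46203905 205.9175705 ] [249 196  28  30 461]
[[0.65546366 0.07523621 0.0665    ]]
[]
[251 252 253 254 255 256 257 258 259 260 261 262 263 264 265 266 267]
[252 253 254 255 256 257 258 259 260 261 262 263 264 265 266 267 268]
```

```bash
python3 - <<'E'
from h import *
np.set_printoptions(suppress=True,precision=5)
s=manip.state();d=manip.snapshot("wrist");T,f=cam(d,s);print(T,f,d["T_tool_cam"],d["cx"],d["cy"],s["ee_rot"],s["position"])
print(ray(d,[[262.46,205.9]],.0665,s))
E
```

```text
[[-0.00162  0.94871  0.31616  0.71334]
 [-1.      -0.00147 -0.00071  0.0766 ]
 [-0.00021 -0.31616  0.94871  0.2176 ]
 [ 0.       0.       0.       1.     ]] 325.83916329254566 [[-0.00107  0.94751  0.31972  0.08326]
 [ 1.       0.00082  0.00092 -0.00072]
 [ 0.00061  0.31972 -0.94751 -0.14606]
 [ 0.       0.       0.       1.     ]] 259.56429336361094 191.59888730589364 [179.97693  -0.21528  -0.03162] [0.63062 0.07587 0.07122]
[[0.6555  0.07529 0.0665 ]]
```

Call:
arm_command(
  targets=[
    [[26, 0, 0, 0, 0, 0, 0], [26, 0, 0, 0, 0, 0, 0], [26, 0, 0, 0, 0, 0, 0], [26, 0, 0, 0, 0, 0, 0], [26, 0, 0, -15, 0, 0, 0], [26, 0, 0, -25, 0, 0, 0], [26, 0, 0, -25, 0, 0, 0], [26, -25, 0, -25, 0, 0, 0], [26, -25, 0, -25, 0, 0, 0], [26, -25, 0, -25, 0, 0, 0], [26, -10, 0, -25, 0, 0, 0], [26, 0, 0, 0, 0, 0, 0], [26, 0, 0, 0, 0, 0, 0], [26, 0, 0, 0, 0, 0, 0]],
  ],
)

```text
clock: 8.42
position: [0.5437, 0.0766, 0.2351]
ee_rot: [-180.0, 0.0, -0.2]
ft_force: [-0.2, 0.4, 0.2]
width: 0.0261
grasp_force: 0.0
```

```bash
python3 - <<'E'
from meas import *
import pickle
s=manip.state();d=manip.snapshot("wrist");pickle.dump((s,d),open("w4.pkl","wb"));cv2.imwrite("pics/w4.png",d["color"]);print(s["position"],s["ee_rot"],s["clock"])
for t in(120,135,150):print(measure(s,d,c0=(.569,.0757),thr=t))
E
```

```text
[0.54373403 0.07664905 0.2351222 ] [-1.79975638e+02  4.76233820e-02 -1.57491760e-01] 8.4167
axis [0.569  0.0757] R 0.041meas.py:14: RuntimeWarning: Mean of empty slice.
  out={"lug":ang(q.mean(0)),"lugtip":np.hypot(*q.T).max()}
  ret = um.true_divide(
Traceback (most recent call last):
  File "meas.py", line 14, in measure
    out={"lug":ang(q.mean(0)),"lugtip":np.hypot(*q.T).max()}
                                       ~~~~~~~~~~~~~~~~~~^^
ValueError: zero-size array to reduction operation maximum which has no identity
```

View pics/w4.png

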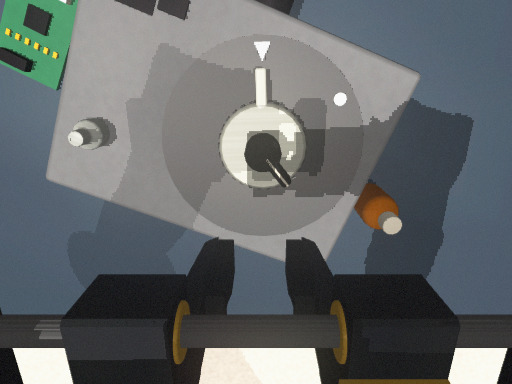

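The lug at (262,70–100) points at the triangle at (262,49), and the nose tip is at (287,183), apparently unmoved. I'll check the alignment more precisely.

```bash
python3 - <<'E'
from meas import *
import pickle
s,d=pickle.load(open("w4.pkl","rb"));g=d["color"].min(2).astype(int)
m=(g>150).astype(np.uint8)
def cen(y0,y1,x0,x1):
    ys,xs=np.nonzero(m[y0:y1,x0:x1]);return np.array([xs.mean()+x0,ys.mean()+y0])
print(g[135,210:316:3]);print(g[85,250:275])
# ring edge: strongest outward drop along rays from the rough centre
c=np.array([262.,145.]);pts=[]
gg=cv2.GaussianBlur(d["color"].min(2),(3,3),0).astype(float)
for a in np.radians(np.r_[-60:240:4]):
    r=np.arange(36,50,.5);u=np.array([np.cos(a),np.sin(a)])
    v=cv2.remap(gg.astype(np.float32),(c[0]+r*u[0]).astype(np.float32)[None],(c[1]+r*u[1]).astype(np.float32)[None],1)[0]
    k=np.argmin(np.diff(v,n=1)); 
    if np.diff(v)[k]<-8: pts.append(c+r[k]*u)
P=ray(d,pts,.081,s)[:,:2]
f=least_squares(lambda p:np.hypot(*(P-p[:2]).T)-p[2],[.569,.0757,.04],loss="soft_l1",f_scale=.0005).x;print("axis",f,len(P))
A=f[:2];print("res",np.median(abs(np.hypot(*(P-A).T)-f[2])))
tr=ray(d,[cen(38,64,250,275)],.0665,s)[0,:2]-A;l1=ray(d,[cen(70,98,250,275)],.081,s)[0,:2]-A
dk=ray(d,[cen(90,108,330,352)],.0665,s)[0,:2]-A
for n,v in(("tri",tr),("lug",l1),("disc",dk)):print(n,ang(v),np.hypot(*v))
t=ray(d,[cen(70,80,250,275),cen(86,96,250,275)],.081,s)[:,:2];print("lug dir",ang(t[0]-t[1]))
# nose white line
sub=gg[158:192,266:298];print(sub[::3,::2].astype(int))
E
```

```text
[122 121 121  97 162 210 216 212 212 211 211 211 212 118 116  64  62  61
  63  61  65 118 121 158 160 238 240 239 171 119 117  98  64  71  70  69]
[125 128 119 125 123 140 221 240 240 238 238 237 236 235 234 197 118 104
 101 103 104 103 146 147 147]
axis [0.5686151  0.07528114 0.03788041] 58
res 0.00022193223598020867
tri 0.19111978554328674 0.08643799440867997
lug 1.4432308104371383 0.05703345636944409
disc -59.306814210638606 0.08405295963549672
lug dir 1.3047955419269754
[[ 62  60  54  55  54  54  54  77 116 116 169 205 185 118 113 114]
 [ 75  93  65  54  54  53  58 102 119 118 119 121 120 117 116 117]
 [ 54  67  99  73  54  56  51  81 113 116 116 115 115 115 116 114]
 [ 54  52  63 108  94  66  56  52  70 113 115 114 114 114 115 112]
 [ 54  57  51  57 133 171  67  51  47  60 105 117 117 115 112  93]
 [116 115 101  60  59 150 190  79  48  48  61 132 154 140 106  92]
 [114 115 115 101  61  57 132 147  68  50  47  51 103  94  91  92]
 [117 117 117 138 143  94  56  69 118  83  47  44  62  97  93  90]
 [153 153 152 152 153 151 100  51  60 113  93  50  55  88  90  89]
 [152 150 146 141 130 107  92  77  49  50 112 110  86  89  88  89]
 [ 92  84  88  90  90  88  89  91  88  83  89  90  88  87  88  87]
 [ 90  88  89  89  89  88  88  89  89  99 130 129 130 129 127  97]]
```

The lug is about 1.2° counter-clockwise of the triangle, so I'll regrip and trim it.

Call:
arm_command(
  targets=[
    [[26, 25, 0, 20, 0, 0, 0], [26, 25, 0, 20, 0, 0, 0], [26, 25, 0, 20, 0, 0, 0], [26, 10, 0, 20, 0, 0, 0], [26, 0, 0, 0, 0, 0, 0], [26, 0, 0, 20, 0, 0, 0], [26, 0, 0, 20, 0, 0, 0], [26, 0, 0, 20, 0, 0, 0], [26, 0, 0, 15, 0, 0, 0], [26, 0, 0, 9, 0, 0, 0], [26, 0, 0, 0, 0, 0, 0]],
  ],
)

```text
clock: 9.38
position: [0.627, 0.0758, 0.0697]
ee_rot: [180.0, 0.3, -0.2]
ft_force: [-0.4, -0.7, 0.2]
width: 0.0263
grasp_force: 0.0
```

Call:
arm_command(
  targets=[
    [[8, 0, 0, 0, 0, 0, 0], [8, 0, 0, 0, 0, 0, 0], [8, 0, 0, 0, 0, 0, 0], [8, 0, 0, 0, 0, 0, 0], [8, 0, 0, 0, 0, 0, 0], [8, 0, 0, 0, 0, 0, 0]],
  ],
  squeeze=6,
)

```text
clock: 9.88
position: [0.6297, 0.0757, 0.0727]
ee_rot: [-180.0, -0.1, -0.2]
ft_force: [0.3, 0.3, 5.8]
width: 0.0102
grasp_force: 6.0
```

Call:
arm_command(
  targets=[
    [[8, 0, 0.6, 0, 0, 0, 0.01], [8, 0, 0.6, 0, 0, 0, 0.01], [8, 0, 0, 0, 0, 0, 0], [8, 0, 0, 0, 0, 0, 0], [8, 0, 0, 0, 0, 0, 0]],
  ],
)

```text
clock: 10.3
position: [0.6297, 0.0743, 0.0727]
ee_rot: [180.0, -0.1, -1.4]
ft_force: [-1.1, 0.3, 5.8]
width: 0.0099
grasp_force: 6.0
```

Call:
arm_command(
  targets=[
    [[26, 0, 0, 0, 0, 0, 0], [26, 0, 0, 0, 0, 0, 0], [26, 0, 0, 0, 0, 0, 0], [26, 0, 0, 0, 0, 0, 0], [26, 0, 0, -15, 0, 0, 0], [26, 0, 0, -25, 0, 0, 0], [26, 0, 0, -25, 0, 0, 0], [26, -25, 0, -25, 0, 0, 0], [26, -25, 0, -25, 0, 0, 0], [26, -25, 0, -25, 0, 0, 0], [26, -10, 0, -25, 0, 0, 0], [26, 0, 0, 0, 0, 0, 0], [26, 0, 0, 0, 0, 0, 0], [26, 0, 0, 0, 0, 0, 0]],
  ],
)

```text
clock: 11.47
position: [0.544, 0.077, 0.2362]
ee_rot: [-180.0, 0.0, -1.3]
ft_force: [0.1, 0.0, 1.0]
width: 0.0261
grasp_force: 0.0
```

```bash
cat > m2.py <<'E'
from meas import *
def m2(s,d,A0=(.5687,.0754),nose=None):
    A=np.array(A0);gg=cv2.GaussianBlur(d["color"].min(2),(3,3),0);m=(d["color"].min(2)>150).astype(np.uint8)
    c=proj(d,[[*A,.081]],s)[0];print("axis px",c);pts=[]
    for a in np.radians(np.r_[0:360:4]):
        r=np.arange(34,50,.5);u=np.array([np.cos(a),np.sin(a)]);q=(c+r[:,None]*u).astype(np.float32)
        v=np.diff(cv2.remap(gg.astype(np.float32),q[None,:,0],q[None,:,1],1)[0]);k=np.argmin(v)
        if v[k]<-8: pts.append(q[k])
    P=ray(d,pts,.081,s)[:,:2]
    f=least_squares(lambda p:np.hypot(*(P-p[:2]).T)-p[2],[*A,.039],loss="soft_l1",f_scale=.0005).x;A=f[:2];print("axis",f.round(4))
    n,l,st,ce=cv2.connectedComponentsWithStats(m)
    for k in range(1,n):
        if 20<st[k,4]<500:
            w=ray(d,[ce[k]],.0665,s)[0,:2]-A
            if .075<np.hypot(*w)<.092: print("mark",st[k],ang(w).round(2),np.hypot(*w).round(4))
    ys,xs=np.nonzero(m);Q=ray(d,np.c_[xs,ys],.081,s)[:,:2]-A;r=np.hypot(*Q.T);a=np.degrees(np.arctan2(Q[:,1],Q[:,0]))
    q=Q[(r>.046)&(r<.067)&(abs(a)<12)];print("lug",ang(q.mean(0)),len(q))
    # nose: black pixels at the top height, 22..34 mm from the axis
    ys,xs=np.nonzero(gg<75);Q=ray(d,np.c_[xs,ys],.110,s)[:,:2]-A;r=np.hypot(*Q.T);q=Q[(r>.02)&(r<.038)]
    print("nose dark",ang(q.mean(0)),len(q));return A
E
python3 - <<'E'
from m2 import *
import pickle
s=manip.state();d=manip.snapshot("wrist");pickle.dump((s,d),open("w5.pkl","wb"));print(s["position"],s["ee_rot"],s["clock"])
m2(s,d);s,d=pickle.load(open("w4.pkl","rb"));m2(s,d);s,d=pickle.load(open("w1.pkl","rb"));m2(s,d)
E
```

```text
[0.54402583 0.0770426  0.23616512] [-1.79984032e+02  1.72489498e-02 -1.32602771e+00] 11.4667
axis px [261.78994539 147.79158948]
axis [0.5685 0.0754 0.0378]
mark [252  42  17  20 201] -0.06 0.0865
mark [332  91  14  14 153] -59.24 0.0844
lug 0.19096949175642022 272
nose dark -122.28786379792382 224
axis px [261.94274641 147.66215397]
axis [0.5686 0.0755 0.0378]
mark [254  41  17  21 205] 0.02 0.0866
mark [333  92  14  15 154] -59.34 0.0842
lug 1.253013892898014 263
nose dark -121.6830945210066 227
axis px [261.93294671 149.48965765]
axis [0.5685 0.0758 0.0383]
mark [340 140  16  14 123] -0.24 0.0868
mark [298 210  10  10  81] -59.23 0.0845
lug nan 0
nose dark -143.94079510634077 126m2.py:17: RuntimeWarning: Mean of empty slice.
  q=Q[(r>.046)&(r<.067)&(abs(a)<12)];print("lug",ang(q.mean(0)),len(q))
  ret = um.true_divide(
```

Ring is on the mark to within 0.3°. Next is the inner knob: move over the nose with the tool's x axis pointing inward (yaw 39°).

Call:
arm_command(
  targets=[
    [[30, 0, 10.5, 10, 0, 0, -0.1], [30, 0, 0, 20, 0, 0, -0.1], [30, 0, 0, 15, 0, 0, -0.1], [30, 0, 0, 15, 0, 0, -0.1], [30, 0, 0, 15, 0, 0, -0.1], [30, 0, 0, 0, 0, 0, -0.1], [30, 0, 0, 0, 0, 0, -0.103], [30, 0, 0, 0, 0, 0, 0], [30, 0, 0, 0, 0, 0, 0]],
  ],
)

```text
clock: 12.27
position: [0.5436, 0.0659, 0.1606]
ee_rot: [-179.9, 0.1, 38.7]
ft_force: [-0.4, 0.1, -0.9]
width: 0.03
grasp_force: 0.0
```

```bash
python3 - <<'E'
from h import *
s=manip.state();d=manip.snapshot("wrist");cv2.imwrite("pics/w6.png",d["color"]);print(s["position"],s["ee_rot"],s["clock"])
A=np.array([.5685,.0755]);a=np.radians(-141);t=A+.031*np.array([np.cos(a),np.sin(a)])
y=np.radians(s["ee_rot"][2]);D=t-s["position"][:2]
print("dx,dy mm",1e3*D@[np.cos(y),np.sin(y)],1e3*D@[np.sin(y),-np.cos(y)], "dz",1e3*(s["position"][2]-.09))
E
```

```text
[0.54360288 0.0658855  0.16061648] [-1.79941147e+02  6.61318461e-02  3.87333292e+01] 12.2667
dx,dy mm -5.562491090344347 8.222377709932442 dz 70.61648102379658
```

View pics/w6.png

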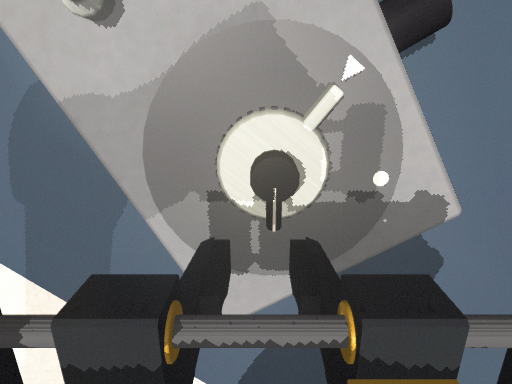

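The nose runs vertically at column 275 in this view, so it lines up with the tool. I'll shift over it, descend and grip.

Call:
arm_command(
  targets=[
    [[30, -5.5, 8.5, 10, 0, 0, 0], [30, 0, 0, 15, 0, 0, 0], [30, 0, 0, 15, 0, 0, 0], [30, 0, 0, 15, 0, 0, 0], [30, 0, 0, 10, 0, 0, 0], [30, 0, 0, 5, 0, 0, 0], [30, 0, 0, 0, 0, 0, 0], [30, 0, 0, 0, 0, 0, 0]],
  ],
)

```text
clock: 12.98
position: [0.5449, 0.0561, 0.0918]
ee_rot: [180.0, -0.0, 38.9]
ft_force: [0.8, 0.1, -0.9]
width: 0.0301
grasp_force: 0.0
```

Call:
arm_command(
  targets=[
    [[8, 0, 0, 0, 0, 0, 0], [8, 0, 0, 0, 0, 0, 0], [8, 0, 0, 0, 0, 0, 0], [8, 0, 0, 0, 0, 0, 0], [8, 0, 0, 0, 0, 0, 0], [8, 0, 0, 0, 0, 0, 0]],
  ],
  squeeze=6,
)

```text
clock: 13.48
position: [0.5453, 0.0558, 0.0922]
ee_rot: [179.9, -0.1, 38.9]
ft_force: [1.5, -1.2, 4.6]
width: 0.0102
grasp_force: 6.0
```

Call:
arm_command(
  targets=[
    [[8, 0.09, 2.39, 0, 0, 0, -0.0785], [8, 0.09, 2.39, 0, 0, 0, -0.0785], [8, 0.09, 2.39, 0, 0, 0, -0.0785], [8, 0.09, 2.39, 0, 0, 0, -0.0785], [8, 0.09, 2.39, 0, 0, 0, -0.0785], [8, 0.09, 2.39, 0, 0, 0, -0.0785], [8, 0.09, 2.39, 0, 0, 0, -0.0785], [8, 0.09, 2.39, 0, 0, 0, -0.0785], [8, 0, 0, 0, 0, 0, 0]],
  ],
)

```text
clock: 14.23
position: [0.5611, 0.0453, 0.0922]
ee_rot: [179.9, -0.0, 75.0]
ft_force: [0.4, -1.1, 4.9]
width: 0.0102
grasp_force: 6.0
```

Call:
arm_command(
  targets=[
    [[8, 0.09, 2.39, 0, 0, 0, -0.0785], [8, 0.09, 2.39, 0, 0, 0, -0.0785], [8, 0.09, 2.39, 0, 0, 0, -0.0785], [8, 0.09, 2.39, 0, 0, 0, -0.0785], [8, 0.09, 2.39, 0, 0, 0, -0.0785], [8, 0.09, 2.39, 0, 0, 0, -0.0785], [8, 0.09, 2.39, 0, 0, 0, -0.0785], [8, 0.09, 2.39, 0, 0, 0, -0.0785], [8, 0.09, 2.39, 0, 0, 0, -0.0785], [8, 0, 0, 0, 0, 0, 0], [8, 0, 0, 0, 0, 0, 0], [8, 0, 0, 0, 0, 0, 0]],
  ],
)

```text
clock: 15.23
position: [0.5817, 0.0472, 0.0922]
ee_rot: [180.0, 0.0, 115.2]
ft_force: [0.5, -1.0, 5.3]
width: 0.0099
grasp_force: 6.0
```

Call:
arm_command(
  targets=[
    [[8, 0.05, 1.5, 0, 0, 0, -0.049], [8, 0.05, 1.5, 0, 0, 0, -0.049], [8, 0, 0, 0, 0, 0, 0], [8, 0, 0, 0, 0, 0, 0], [8, 0, 0, 0, 0, 0, 0]],
  ],
)

```text
clock: 15.65
position: [0.5843, 0.0486, 0.0922]
ee_rot: [180.0, 0.0, 120.9]
ft_force: [0.7, -0.8, 4.7]
width: 0.0097
grasp_force: 6.0
```

Call:
arm_command(
  targets=[
    [[26, 0, 0, 0, 0, 0, 0], [26, 0, 0, 0, 0, 0, 0], [26, 0, 0, 0, 0, 0, 0], [26, 0, 0, 0, 0, 0, 0], [26, 0, 0, -15, 0, 0, 0], [26, 0, 0, -25, 0, 0, 0], [26, -4, 0, -25, 0, 0, 0], [26, -6, 0, -25, 0, 0, 0], [26, -6, 0, -25, 0, 0, 0], [26, -6, 0, -25, 0, 0, 0], [26, 0, 0, 0, 0, 0, 0], [26, 0, 0, 0, 0, 0, 0], [26, 0, 0, 0, 0, 0, 0]],
  ],
)

```text
clock: 16.73
position: [0.5946, 0.0305, 0.2308]
ee_rot: [-179.9, -0.1, 121.0]
ft_force: [0.6, 1.0, -0.6]
width: 0.0261
grasp_force: 0.0
```

```bash
python3 - <<'E'
from m2 import *
import pickle
s=manip.state();d=manip.snapshot("wrist");pickle.dump((s,d),open("w7.pkl","wb"));cv2.imwrite("pics/w7.png",d["color"]);print(s["position"],s["ee_rot"],s["clock"])
m2(s,d,(.5685,.0755))
E
```

```text
[0.59457114 0.03046955 0.23084098] [-1.79914358e+02 -6.40029040e-02  1.21008952e+02] 16.7333
axis px [260.45762402 120.0208823 ]
axis [0.5683 0.0761 0.0385]
mark [328 159  18  15 144] -0.5 0.0868
mark [254 197  13  12 117] -59.31 0.0848
lug -0.5444618567956477 235
nose dark -61.71813665306109 56
```

View pics/w7.png

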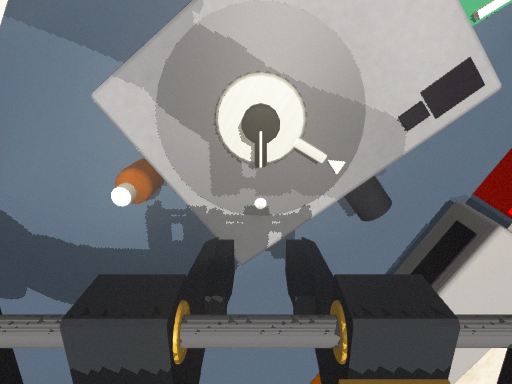

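The nose (column 261) points at the disc (260,203), and the lug matches the triangle to within 0.1°. The gripper is clear and touching nothing, so I'll hand in.

```bash
python3 -c "
from cell import manip
print(manip.job_done())"
```

```text
the job is handed in; nothing more can be done
None
```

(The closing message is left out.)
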